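# Lock a printer roller in its V-cradle with the flat up

### The arm

A 7-joint arm with a two-finger parallel gripper is mounted at the origin on the work surface. World frame = base frame: x ahead of the robot, y to its left, z up, the work surface at z = 0. Lengths are in m, angles in rad, forces in N, time in s.
With the tool pointing down it reaches from about 0.425 to 0.925 m from the base axis. Payload 6.8 kg.
Tool frame: the origin (TCP) lies between the finger pads; the fingertips stand 22 mm ahead of it and the grasp point (between the pads) lies 3 mm ahead of it; z points along the fingers, y is the direction in which the jaws open and shut (so a half turn about z gives the same grasp; the last joint's range is limited). The gripper opens to 88 mm and grips with 3 to 60 N. Pads are 20 mm wide; open, the fingers measure 115 mm over their backs; the gripper's body (75 mm by 178 mm) begins 61 mm behind the grasp point.
Start: joints at [1.04, 0.477, 0.022, 1.555, -0.011, 1.109, -0.083], TCP at [0.277, -0.616, 0.22] pointing down, gripper open.
Joint ranges: [-2.96, 2.96], [-0.34, 2.1], [-1.41, 1.46], [0.24, 2.44], [-1.37, 4.51], [0.17, 1.92], [-2.96, 2.96]. Speed limits (rad/s): [2.39, 2.39, 3.14, 3.14, 3.14, 3.14, 3.14].

### API

Orientations are given as a rotation vector (axis times angle).
In Python, from station import r, cams gives the robot as it stands.
- The arm moves only by the tool arm_command, never from a script. Its argument "motion" is text: rows parted by semicolons, each of 7 numbers parted by spaces: the shift along the tool's x, y, z in units of 0.12 m (1.0 is 0.12 m), then the turn, a rotation vector about the tool's x, y, z in units of 1.5 rad (1.0 is 1.5 rad), then the finger opening in mm, from 0 to 87.8. In form: dx dy dz ax ay az claw; .... A call has 1 to 10 rows; each row is the pose to reach, as a shift and turn from the pose measured when the call began, along the tool's axes at that moment; what a row does not reach only later rows make up. A row lasts 1/12 s, in which the tool goes at most 41.7 mm and 7.16 degrees, less where a joint would pass 70% of its speed; a pose out of reach is approached as far as the arm can. A call with a number of a shift or a turn outside -1 to 1 is refused whole. A call with a gripper value outside its range is refused whole. The fingers move at their own pace and stop on an object; the grip force is fixed at half the most. Time passes only in rows, so rows that repeat a pose let the fingers close. It gives the time, the measured TCP pose, the force and the opening at its end, in the units of the state.
- r.get_state(): the state, without advancing time (a new reading comes with each control period).
- cams.get_image(name): name is "scene" or "top"; returns the picture (480x640x3 uint8, blue, green, red); there is no depth.
- cams.camera_info(name): a dict with "fx", "fy", "cx", "cy" (pixels), "origin" and "attitude" of the camera in the world. Camera axes: x right, y down, z forward; pixel columns grow to the right and rows downward; lengths in m; the calibration is good to about 2 mm. A picture is of the moment at which its call begins. camera_info takes no time and is no camera call.
- r.finish_job(): hands the job in, once; it reports no verdict.
Trained networks look in the newest picture that a camera, given by its name, has taken for a name from the list of things; names that differ only in an ending like _2 or _b are one class to them, and where a whole thing is asked for, a point or a joint stands for the part that bears it (a point fixed in the world has none). Each returns a list of dicts, best first, with "p" (0 to 1); they miss things now and then, are a little off and sometimes report something else, mostly with a low value. They report only what shows in the picture. A call takes as long as a camera call. They do not tell look-alikes from the thing itself.
- cams.find_in(camera, thing): "extent" ([left, top, right, bottom] in pixels, round what is visible of it).
- cams.cut_out(camera, thing): "mask" (480x640 bool, what is visible of it) and "extent" ([left, top, right, bottom] in pixels, round what is visible of it).
- cams.pinpoint(camera, thing): "pixel" ([column, row] in pixels: a listed point, or the origin of a listed thing).
The state is a dict: "time": time; "joints": joint angles; "joint_velocities": joint speeds; "tau": joint torques, N m; "position": TCP position; "orientation": TCP orientation; "force": force on the tool from outside, world axes, zero at the start; "wrist_torque": the same for the moment, N m; "grip_width": finger opening in m.
Only numpy, scipy, OpenCV 4.12 (cv2) and the standard library are available. Lean on these libraries where they do the work, as an engineer would, in place of code of your own. Each camera call takes 0.05 s, during which the arm holds its last target.

### The job

Roll the printer roller in its V-cradle until the flat on its thick shaft end faces straight up, and let go of it there. Then push the keeper gate fully home over the flat until the orange spring catch clicks up behind it. Leave the other things on the bench where they are.

Things in the scene. Friction and masses are not known exactly. Their poses are not given: they have to be found in the camera images.
- roller: loose feed roller, 0.3 to 0.6 kg, lying level in two Vs: rubber sleeve 48 mm dia, 90 mm long; on both sides steel journals 22 mm dia that rest in the Vs; at one end a thick steel end with a flat. 208 mm long in all. Origin: on the axis, mid-sleeve, 85 mm above the table. z axis: along the shaft to the thick end; y axis: the way the flat looks (flat up = y up)
- roller_sleeve (a point): middle of the rubber sleeve, the same point and axes as the roller's origin. Grip the sleeve across its diameter from above (50 mm of free air under it), or stroke its top with a fingertip: it turns easily in the Vs and stays at the angle where it is left. A white line along the sleeve marks the side on which the flat is
- roller_flat (a point): middle of the yellow-painted flat on the thick end (32 mm dia, 36 mm long), 100 mm along z from the roller's origin and 9 mm from the axis; axes as the roller's. At the start the flat looks 40 to 120 degrees away from up, leaning over the side away from the robot
- cradle: fixed V-cradle; origin: middle, on the table. y up, z along the Vs to the blue rail, x to the robot's side (the gate opens to +x). Base plate 170 (x) by 316 (z), 10 mm thick; two white V-supports 20 mm thick, their inner faces at z = -52 and +52 mm, tops 90 mm above the table; blue rail block 160 long (x), 42 wide, 95 mm tall, middle at z = 145 mm
- v_axis (a point): fixed point of the cradle on the axis of the Vs, 85 mm above the table, where the roller's origin lies at the start. Axes as the cradle's
- keeper (a joint): how far the gate is open, m: 0 fully home (hard stop), 0.065 wide open; starts at 0.042 to 0.060. A steel plate 7 mm thick that slides level on the blue rail, over the thick shaft end, underside 11.5 mm above the roller's axis: it passes over the flat if that is within about 10 degrees of straight up, else it jams on the round. Pushing it takes 4 to 8 N
- keeper_tab (a point): middle of the top edge of the red upright tab on the gate, by which it is pushed or pinched; moves with the gate. Tab: 34 mm wide along z, 8 mm thick along x, standing 36 mm above the gate plate; its top is 139.5 mm above the table. Axes as the cradle's; push along -x of this point to shut
- catch (a joint): orange spring catch in the blue rail, m: about 0.005 while the gate's plate holds it down (hidden under it), 0 when it has sprung up behind the gate, in the gate's last 2 mm. It then stands 5 mm above the plate's underside and locks the gate
- gear: loose white plastic gear, 43 mm in diameter, 20 mm tall, on the cradle's base plate at the end away from the blue rail: leave alone. Origin: middle of its underside
- drive: loose optical drive, silver box 180 x 148 x 42 mm with black front: leave alone. Origin: middle of its underside
- disc_tub: loose tub of discs, 132 mm in diameter, 47 mm tall, black foot and clear cover: leave alone. Origin: middle of its underside
- screwdriver: loose red-handled screwdriver, 200 mm long, lying: leave alone
- cups: stack of white plastic cups, 72 mm in diameter, 150 mm tall: leave alone. Origin: middle of its underside
- parts_tray: loose blue parts tray with a divider, 120 x 160 x 30 mm: leave alone. Origin: middle of its underside
- memory_board: loose green memory board with black chips, 133 x 31 x 5 mm, lying: leave alone. Origin: middle of its underside
Not all that is in view belongs to the job. Several things have the shape of the roller; the one meant has the colours described above.

How it is judged:
On the way, in this order (a step that is already met when the one before it is completed fails the run):
1. the roller lies in the Vs with its flat facing up, let go, while the gate is still open (angle between roller's own y axis and vertical below 0.17 rad and distance between roller and v_axis below 0.012 m and contact force between the fingers and roller below 0.1 N and angular speed of roller below 0.1 rad/s and value of joint keeper above 0.02 m), for 0.2 s.
2. the gate is home and the catch has clicked up behind it (value of joint keeper below 0.004 m and value of joint catch below 0.002 m), for 0.2 s.
At the end, for the whole second after the job is handed in: The roller lies still in the Vs (within 12 mm of where it started), flat within 0.17 rad (about 10 degrees) of straight up; the gate is within 4 mm of fully home with the catch up (within 2 mm). The roller lay flat up and released while the gate was still over 20 mm open (all of step 2 and angle between roller's own y axis and vertical below 0.17 rad and distance between roller and v_axis below 0.012 m and angular speed of roller below 0.1 rad/s and linear speed of roller below 0.01 m/s); the robot touches nothing.
It fails at once if another thing on the bench is moved by more than 40 mm (distance of any of drive, disc_tub, screwdriver, cups, parts_tray, memory_board, gear from where it was at the start of the episode above 0.04 m).
It also fails if it takes over 72 s, if anything falls off the work surface, if the arm or the gripper's body presses on something with over 40 N, if the wrist force passes 120 N, or if a joint passes its speed limit or range.

## Working session

There is one attempt and no reset: what is moved stays moved. The work goes in short steps, Python scripts to look and compute and a tool call to move; the robot and the scene stay as the last step left them, time stands still between calls to the robot, and variables do not carry over. Pictures are saved under pics/ and viewed, and the job is handed in when it is done.

Besides the shell and the picture viewer there is one more tool, called after "Call:" in YAML: its name, and indented under it one key for each argument. arm_command: Moves the arm, as the interface text tells. Its arguments: {"type":"object","properties":{"motion":{"type":"string"}},"required":["motion"]}

```bash
ls; mkdir -p pics; python3 - <<'E'
from station import r,cams
import cv2
for n in ("scene","top"):
    im=cams.get_image(n); cv2.imwrite(f"pics/{n}0.png",im); print(n,cams.camera_info(n))
s=r.get_state(); print(s)
for n in ("scene","top"):
    for t in ("roller_sleeve","roller_flat","keeper_tab","cradle","gear"):
        try: print(n,t,[(d['p'],d['pixel']) for d in cams.pinpoint(n,t)][:4])
        except Exception as e: print(n,t,e)
E
```

```text
pics
scene {'fx': 583.3115322698837, 'fy': 583.3115322698837, 'cx': 318.3092773966841, 'cy': 252.76096004394628, 'origin': array([ 1.51757248, -0.76813244,  1.07260371]), 'attitude': array([-2.05614606, -1.00218634,  0.46734996])}
top {'fx': 601.9834802240166, 'fy': 601.9834802240166, 'cx': 321.7539631617088, 'cy': 244.21609869945706, 'origin': array([ 0.50999023, -0.00205893,  1.51510108]), 'attitude': array([-2.22379349,  2.17092283, -0.10320041])}
{'time': 0.1, 'joints': array([ 1.0398823 ,  0.47773744,  0.02236269,  1.55630845, -0.01149181,
        1.10930993, -0.08313278]), 'joint_velocities': array([-0.00086446, -0.00151016, -0.00157844, -0.00252736, -0.0002357 ,
        0.00032112,  0.00109625]), 'tau': array([ 4.18904689e-03, -5.84089816e+01,  1.53920341e+00, -2.73308480e+01,
       -5.44394762e-02,  1.30956751e-02,  2.22417890e-05]), 'position': array([ 0.27672895, -0.61508154,  0.21878457]), 'orientation': array([-3.07012936e+00, -6.58849707e-01,  7.44700648e-04]), 'force': array([ 0.26172479, -1.15821065, -0.65356255]), 'wrist_torque': array([-0.02999196,  0.02327703,  0.0075365 ]), 'grip_width': 0.08775507605557425}
scene roller_sleeve [(0.91, [341.6, 215.1]), (0.64, [287.6, 272.5])]
scene roller_flat [(0.87, [319.4, 231.5]), (0.86, [326.4, 257.7]), (0.3, [289.6, 295.3])]
scene keeper_tab [(0.63, [328.0, 230.8])]
scene cradle [(0.63, [292.1, 294.8])]
scene gear [(0.69, [249.0, 304.0])]
top roller_sleeve [(0.67, [211.6, 333.8]), (0.6, [349.4, 258.8])]
top roller_flat [(0.79, [254.9, 321.8]), (0.64, [305.5, 248.9])]
top keeper_tab [(0.61, [280.4, 273.8])]
top cradle [(0.58, [347.4, 262.8])]
top gear [(0.76, [390.0, 273.7])]
```

View pics/scene0.png

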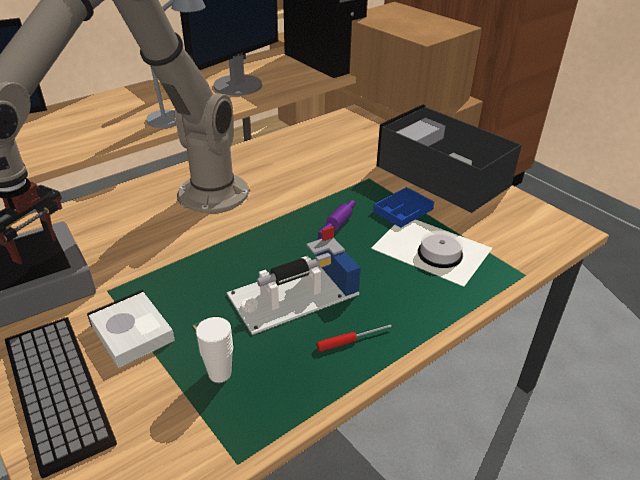

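View pics/top0.png

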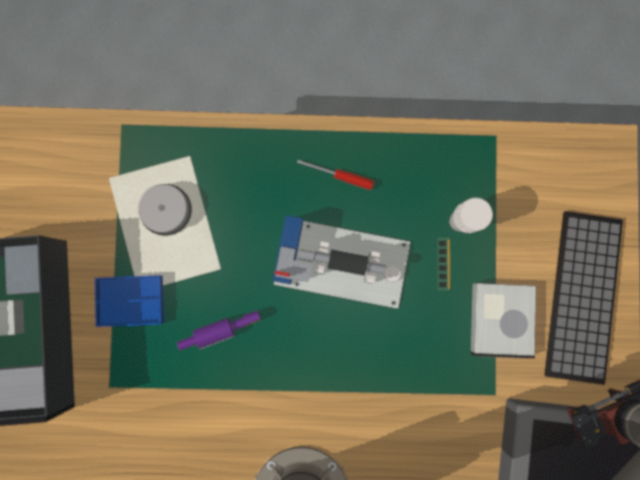

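```bash
python3 - <<'E'
import cv2
a=cv2.imread("pics/scene0.png");b=cv2.imread("pics/top0.png")
cv2.imwrite("pics/sz.png",cv2.resize(a[170:350,200:420],(0,0),fx=3.5,fy=3.3,interpolation=cv2.INTER_CUBIC))
cv2.imwrite("pics/tz.png",cv2.resize(b[190:330,240:430],(0,0),fx=4,fy=4,interpolation=cv2.INTER_CUBIC))
E
```

```text
(no output)
```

View pics/sz.png

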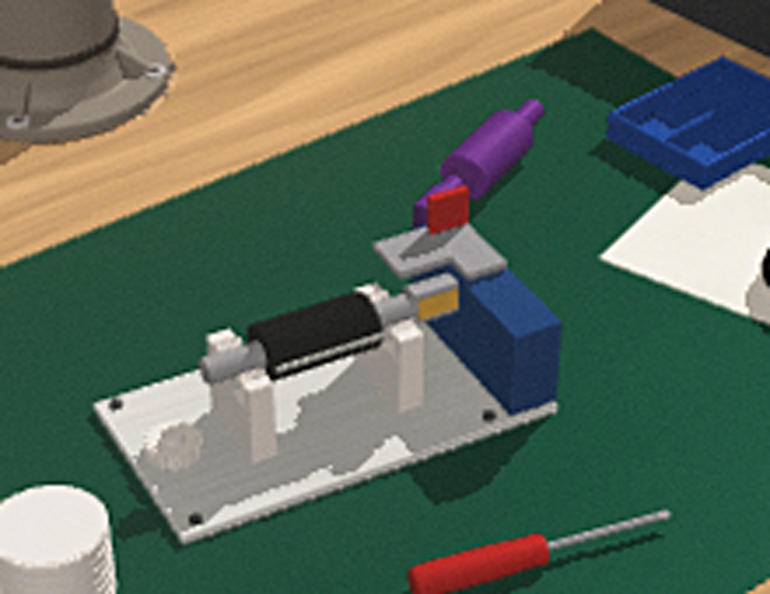

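View pics/tz.png

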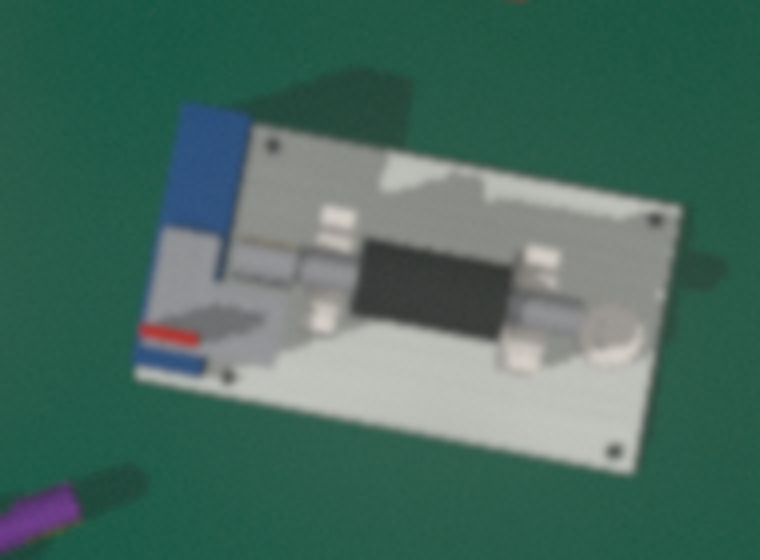

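```bash
cat > h.py <<'E'
import numpy as np, cv2
from scipy.spatial.transform import Rotation as R
from scipy.optimize import least_squares
from station import r,cams
info={n:cams.camera_info(n) for n in("scene","top")}
def proj(n,P):
    i=info[n];p=(np.atleast_2d(P)-i['origin'])@R.from_rotvec(i['attitude']).as_matrix()
    return np.c_[i['fx']*p[:,0]/p[:,2]+i['cx'],i['fy']*p[:,1]/p[:,2]+i['cy']]
def ray(n,px,z):
    i=info[n];d=R.from_rotvec(i['attitude']).apply([(px[0]-i['cx'])/i['fx'],(px[1]-i['cy'])/i['fy'],1])
    return i['origin']+d*(z-i['origin'][2])/d[2]
def cw(q,P):
    # cradle (x,y up,z) -> world ; q=(X,Y,a): a = heading of cradle z axis
    P=np.atleast_2d(P);a=q[2];zc=np.array([np.cos(a),np.sin(a),0]);up=np.array([0,0,1.]);xc=np.cross(up,zc)
    return np.array([q[0],q[1],0])+P[:,:1]*xc+P[:,1:2]*up+P[:,2:]*zc
E
python3 - <<'E'
from h import *
for px,z in [((347.4,262.8),0),((349.4,258.8),.085),((305.5,248.9),.085),((390,273.7),.01),((280.4,273.8),.1395)]: print('top',px,ray('top',px,z))
for px,z in [((292.1,294.8),0),((287.6,272.5),.085),((326.4,257.7),.085),((249,304),.01),((328,230.8),.1395)]: print('sc',px,ray('scene',px,z))
obs=[('top',(85,10,-158),(398,308)),('top',(-85,10,-158),(410.5,241.2)),('top',(85,10,166),(273.2,285)),
('top',(-80,95,166),(285.5,215.7)),('top',(-80,95,124),(303,220.5)),
('scene',(85,10,-158),(227.1,292.7)),('scene',(-85,10,-158),(252,334.2)),
('scene',(-80,95,124),(200+513/3.5,170+350/3.3)),('scene',(-80,95,166),(200+560/3.5,170+322/3.3))]
obs=[(n,np.array(P)*[1e-3]*1 if 0 else np.array(P)*1e-3,np.array(u)) for n,P,u in obs]
def f(q): return np.concatenate([(proj(n,cw(q,P))[0]-u) for n,P,u in obs])
c=ray('top',(347.4,262.8),0)
best=min((least_squares(f,[c[0],c[1],a],loss='soft_l1',x_scale=[.1,.1,.3]) for a in (1.3,1.57,1.8,0,3,-1.5)),key=lambda s:s.cost)
print(best.x,np.round(best.fun.reshape(-1,2),1))
q=best.x
np.save('q.npy',q)
E
```

```text
top (347.4, 262.8) [ 0.5708177  -0.10329545  0.        ]
top (349.4, 258.8) [ 0.57704442 -0.10219008  0.085     ]
top (305.5, 248.9) [0.59806748 0.00285162 0.085     ]
top (390, 273.7) [ 0.54568443 -0.21003733  0.01      ]
top (280.4, 273.8) [0.53644537 0.05841979 0.1395    ]
sc (292.1, 294.8) [ 0.57147106 -0.09369082  0.        ]
sc (287.6, 272.5) [ 0.57061954 -0.10586637  0.085     ]
sc (326.4, 257.7) [0.58464576 0.01260684 0.085     ]
sc (249, 304) [ 0.53986434 -0.21057652  0.01      ]
sc (328, 230.8) [0.54946456 0.04517994 0.1395    ]
[ 0.57003261 -0.09650732  1.41144878] [[ 3.1 -0.1]
 [ 2.2 -0. ]
 [ 0.2 -0.7]
 [-1.1 -0.1]
 [-1.1 -1.7]
 [-3.1 -0.3]
 [-2.1 -1.1]
 [ 0.5 -5.2]
 [ 0.8 -1.7]]
```

```bash
cat > fit.py <<'E'
from h import *
obs=[('top',(85,10,-158),(398,308)),('top',(-85,10,-158),(410.5,241.2)),('top',(85,10,158),(273.2,285)),
('top',(-80,95,166),(285.5,215.7)),('top',(-80,95,124),(303,220.5)),
('scene',(85,10,-158),(227.1,292.7)),('scene',(-85,10,-158),(252,334.2)),
('scene',(-80,95,124),(200+513/3.5,170+350/3.3)),('scene',(-80,95,166),(200+560/3.5,170+322/3.3))]
obs=[(n,np.array(P)*1e-3,np.array(u)) for n,P,u in obs]
def f(q): return np.concatenate([(proj(n,cw(q,P))[0]-u) for n,P,u in obs])
s=least_squares(f,[.57,-.1,1.41],loss='soft_l1',x_scale=[.1,.1,.3])
q=s.x;print(q,np.round(s.fun.reshape(-1,2),1));np.save('q.npy',q)
def box(x0,x1,y0,y1,z0,z1):
    c=np.array([[x,y,z] for x in(x0,x1) for y in(y0,y1) for z in(z0,z1)])*1e-3
    return c,[(i,j) for i in range(8) for j in range(i) if bin(i^j).count('1')==1]
S=4
def ov(n,im,x0,y0,q,gate,th):
    o=cv2.resize(im,(0,0),fx=S,fy=S,interpolation=cv2.INTER_CUBIC)
    def ln(P,c):
        u=((proj(n,cw(q,P))-[x0,y0]+.5)*S-.5)
        cv2.polylines(o,[np.int32(np.round(u))],False,c,1,cv2.LINE_AA)
    for b,col in [(box(-85,85,0,10,-158,158),(255,255,0)),(box(-80,80,0,95,124,166),(0,255,255)),(box(-15,15,80,90,52,72),(255,0,255)),(box(-15,15,80,90,-72,-52),(255,0,255))]:
        for i,j in b[1]: ln(b[0][[i,j]],col)
    t=np.linspace(0,2*np.pi,40)
    for rr,zz in [(24,-45),(24,45),(11,-90),(16,82),(16,118)]:
        ln(np.c_[rr*np.sin(t),85+rr*np.cos(t),zz+0*t]*1e-3,(0,255,0))
    d=np.array([np.sin(th),np.cos(th)]);e=np.array([d[1],-d[0]])
    fl=[9*d+s*13.2*e for s in(-1,1)]
    ln(np.array([[*(fl[0]+[0,85]),82],[*(fl[1]+[0,85]),82],[*(fl[1]+[0,85]),118],[*(fl[0]+[0,85]),118],[*(fl[0]+[0,85]),82]])*1e-3,(0,0,255))
    ln(np.array([[*(24*d+[0,85]),-45],[*(24*d+[0,85]),45]])*1e-3,(0,0,255))
    return o
E
cat >> fit.py <<'E'
if __name__=='__main__':
    import sys
    th=np.radians(float(sys.argv[1]))
    a=cv2.imread("pics/scene0.png");b=cv2.imread("pics/top0.png")
    cv2.imwrite("pics/so.png",ov('scene',a[225:345,215:375],215,225,q,0,th))
    cv2.imwrite("pics/to.png",ov('top',b[190:330,240:430],240,190,q,0,th))
E
python3 fit.py -80
```

```text
[ 0.5701931  -0.09502135  1.40838077] [[ 2.3 -0. ]
 [ 1.6  0.1]
 [ 2.7 -0.4]
 [-1.6 -0.4]
 [-1.6 -1.9]
 [-2.6 -0.7]
 [-1.8 -1.4]
 [ 1.  -5.3]
 [ 1.3 -1.7]]
```

View pics/so.png

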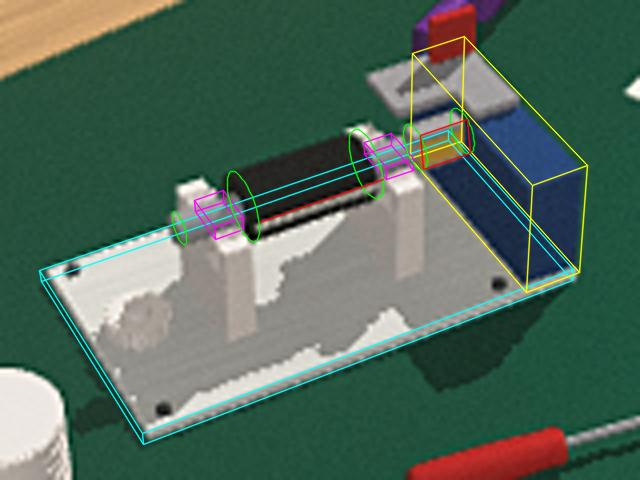

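View pics/to.png

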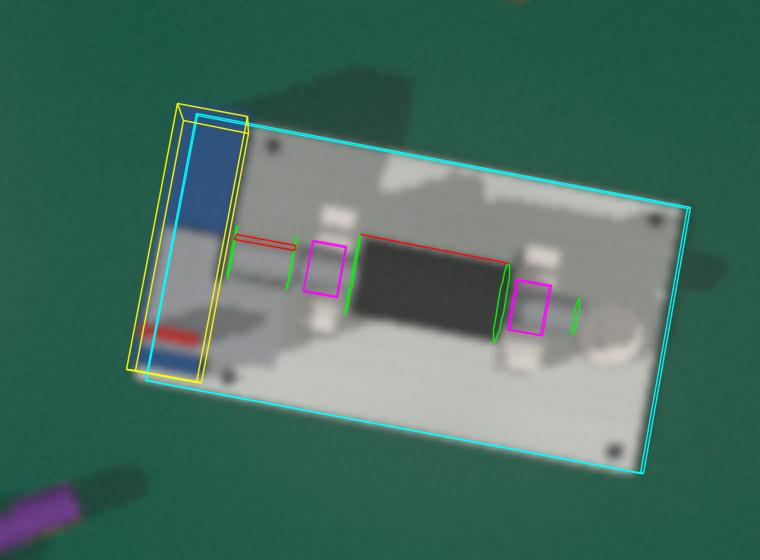

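```bash
sed -i 's/10,-158)/10,-150)/g; s/(85,10,158)/(85,10,166)/; s/0,10,-158,158/0,10,-150,166/' fit.py; sed -i "s/('scene',(-80,95,124),(200+513\/3.5,170+350\/3.3))/('scene',(-80,95,124),(215+525\/4,225+182\/4)),('scene',(-85,10,166),(215+577\/4,225+272\/4))/; s/('scene',(-80,95,166),(200+560\/3.5,170+322\/3.3))/('scene',(-80,95,166),(215+587\/4,225+163\/4))/" fit.py
python3 fit.py -80
```

```text
[ 0.56924845 -0.09802326  1.40983218] [[ 0.4 -0.3]
 [-0.3 -0.2]
 [ 0.7 -0.5]
 [-0.4  0.1]
 [-0.4 -1.4]
 [-1.  -1.3]
 [ 0.  -2.2]
 [ 0.2  0.5]
 [ 0.1 -1.8]
 [-1.6  0.3]]
```

View pics/so.png

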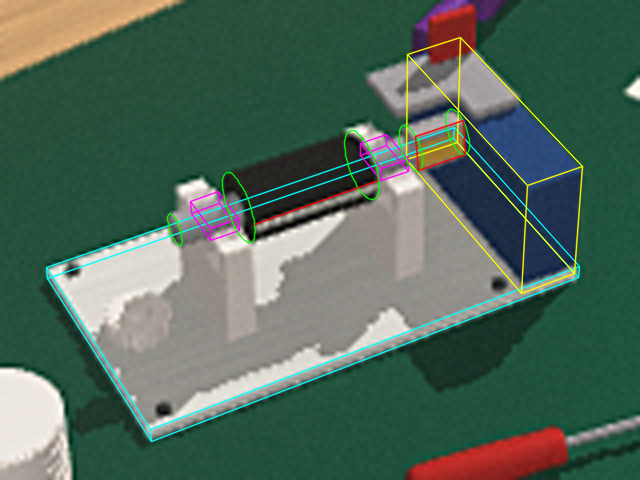

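View pics/to.png

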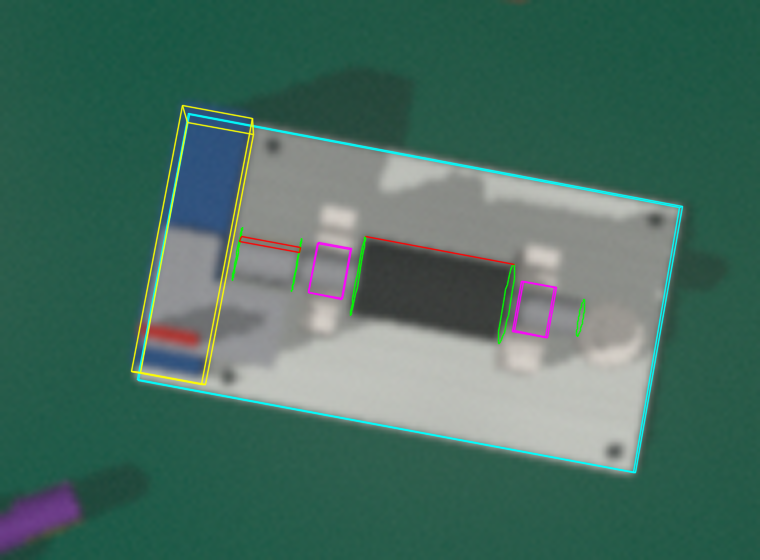

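```bash
cat > ang.py <<'E'
from h import *
q=np.load('q.npy')
def unwrap(im,n='scene',r_=24,zs=(-40,40),dv=(0,0)):
    ths=np.radians(np.arange(-150,60,1.0)); z=np.linspace(zs[0],zs[1],60)
    P=np.array([[r_*np.sin(t),85+r_*np.cos(t),zz] for t in ths for zz in z])*1e-3
    u=proj(n,cw(q,P))+np.array(dv)
    m=u.reshape(len(ths),len(z),2).astype(np.float32)
    return ths,cv2.remap(im,m[...,0],m[...,1],cv2.INTER_LINEAR)
if __name__=='__main__':
    import sys
    im=cv2.imread(sys.argv[1]); n='top' if 'top' in sys.argv[1] else 'scene'
    c=proj(n,cw(q,[[0,.085,0]]))[0]; 
    # profile perpendicular to axis in image
    a=proj(n,cw(q,[[0,.085,-.04],[0,.085,.04]]));d=a[1]-a[0];d/=np.linalg.norm(d);p=np.array([-d[1],d[0]]);
    if p[1]<0:p=-p
    s=np.arange(-16,17,.5); g=cv2.cvtColor(im,cv2.COLOR_BGR2GRAY)
    L=np.linspace(-12,12,25)
    U=c+s[:,None,None]*p+L[None,:,None]*d
    v=cv2.remap(g,U[...,0].astype(np.float32),U[...,1].astype(np.float32),cv2.INTER_LINEAR).mean(1)
    print([(float(x),int(y)) for x,y in zip(s,v)])
    for t in range(-150,151,10):
        P=cw(q,[[.024*np.sin(np.radians(t)),.085+.024*np.cos(np.radians(t)),0]])
        print(t,np.round((proj(n,P)[0]-c)@p,2),end='; ')
E
python3 ang.py pics/scene0.png; python3 ang.py pics/top0.png
```

```text
[(-16.0, 64), (-15.5, 64), (-15.0, 64), (-14.5, 65), (-14.0, 64), (-13.5, 64), (-13.0, 64), (-12.5, 65), (-12.0, 65), (-11.5, 65), (-11.0, 65), (-10.5, 67), (-10.0, 67), (-9.5, 62), (-9.0, 52), (-8.5, 43), (-8.0, 37), (-7.5, 35), (-7.0, 36), (-6.5, 36), (-6.0, 37), (-5.5, 37), (-5.0, 37), (-4.5, 36), (-4.0, 36), (-3.5, 37), (-3.0, 37), (-2.5, 36), (-2.0, 35), (-1.5, 35), (-1.0, 35), (-0.5, 34), (0.0, 33), (0.5, 33), (1.0, 33), (1.5, 33), (2.0, 32), (2.5, 32), (3.0, 31), (3.5, 29), (4.0, 25), (4.5, 29), (5.0, 59), (5.5, 112), (6.0, 147), (6.5, 140), (7.0, 104), (7.5, 61), (8.0, 27), (8.5, 26), (9.0, 75), (9.5, 147), (10.0, 193), (10.5, 207), (11.0, 205), (11.5, 200), (12.0, 196), (12.5, 192), (13.0, 189), (13.5, 186), (14.0, 182), (14.5, 179), (15.0, 176), (15.5, 173), (16.0, 165), (16.5, 154)]
-150 8.92; -140 9.18; -130 9.16; -120 8.86; -110 8.28; -100 7.45; -90 6.39; -80 5.13; -70 3.71; -60 2.17; -50 0.56; -40 -1.07; -30 -2.66; -20 -4.17; -10 -5.55; 0 -6.75; 10 -7.74; 20 -8.49; 30 -8.98; 40 -9.19; 50 -9.12; 60 -8.78; 70 -8.17; 80 -7.32; 90 -6.26; 100 -5.01; 110 -3.61; 120 -2.11; 130
[... 459 characters left out ...]
, (1.0, 60), (1.5, 60), (2.0, 60), (2.5, 60), (3.0, 60), (3.5, 60), (4.0, 60), (4.5, 60), (5.0, 60), (5.5, 60), (6.0, 60), (6.5, 60), (7.0, 60), (7.5, 62), (8.0, 66), (8.5, 76), (9.0, 91), (9.5, 111), (10.0, 133), (10.5, 152), (11.0, 168), (11.5, 179), (12.0, 185), (12.5, 188), (13.0, 189), (13.5, 189), (14.0, 189), (14.5, 188), (15.0, 188), (15.5, 188), (16.0, 188), (16.5, 189)]
-150 -4.52; -140 -6.0; -130 -7.3; -120 -8.39; -110 -9.22; -100 -9.79; -90 -10.06; -80 -10.03; -70 -9.69; -60 -9.05; -50 -8.13; -40 -6.96; -30 -5.56; -20 -4.0; -10 -2.3; 0 -0.53; 10 1.26; 20 3.0; 30 4.66; 40 6.16; 50 7.47; 60 8.54; 70 9.35; 80 9.87; 90 10.09; 100 9.99; 110 9.6; 120 8.92; 130 7.97; 140 6.79; 150 5.41;
```

```bash
cat >> h.py <<'E'
q=np.load('q.npy')
def axes():
    a=q[2];zc=np.array([np.cos(a),np.sin(a),0]);up=np.array([0,0,1.]);return np.cross(up,zc),up,zc
def tgt(pc,tilt=0.,flip=1,ahead=.003):
    """pc: cradle coords (x,y,z) m of the point 'ahead' m ahead of TCP. tilt deg: + = fingers pushed toward... roller theta grows with tilt"""
    xc,up,zc=axes()
    z=-up; y=flip*xc; x=np.cross(y,z); M=np.c_[x,y,z]
    M=R.from_rotvec(-zc*np.radians(tilt)).as_matrix()@M
    p=cw(q,pc)[0]-ahead*M[:,2]
    return p,M
def row(p,M,s=None):
    s=s or r.get_state(); M0=R.from_rotvec(s['orientation']).as_matrix()
    d=M0.T@(p-s['position'])/.12; t=R.from_matrix(M0.T@M).as_rotvec()/1.5
    return np.round(d,3),np.round(t,3)
def where(s=None,ahead=.003):
    s=s or r.get_state();M=R.from_rotvec(s['orientation']).as_matrix();p=s['position']+ahead*M[:,2]
    xc,up,zc=axes();d=p-[q[0],q[1],0]
    tl=np.degrees(np.arctan2(-M[:,2]@xc,-M[:,2]@up))
    print('t',round(s['time'],2),'cradle mm',np.round([d@xc*1e3,d@up*1e3,d@zc*1e3],1),'tilt',round(tl,2),'y.xc',round(M[:,1]@xc,3),'y.zc',round(M[:,1]@zc,4),'F',np.round(s['force'],1),'w',round(s['grip_width']*1e3,1),'j',np.round(s['joints'],2))
E
python3 - <<'E'
from h import *
s=r.get_state();print(np.round(R.from_rotvec(s['orientation']).as_matrix(),3))
where()
for f in(1,-1): print(f,*row(*tgt([0,.2,0],0,f)))
E
```

```text
[[ 0.912  0.41   0.   ]
 [ 0.41  -0.912 -0.   ]
 [ 0.     0.    -1.   ]]
t 0.6 cradle mm [ 205.6  216.7 -557.7] tilt 0.0 y.xc -0.551 y.zc -0.8344 F [ 0.4 -0.4 -0.6] w 87.6 j [ 1.04  0.48  0.02  1.56 -0.01  1.11 -0.08]
1 [ 3.991 -2.934  0.139] [-0.    -0.     1.436]
-1 [ 3.991 -2.934  0.139] [ 0.    -0.    -0.658]
```

Call:
arm_command:
  motion: "0.5 -0.37 -0.3 0 0 -0.2 87; 1 -0.73 -0.3 0 0 -0.4 87; 1 -0.73 -0.3 0 0 -0.66 87; 1 -0.73 -0.3 0 0 -0.66 87; 1 -0.73 -0.3 0 0 -0.66 87; 1 -0.73 -0.3 0 0 -0.66 87; 1 -0.73 -0.3 0 0 -0.66 87; 1 -0.73 -0.3 0 0 -0.66 87; 1 -0.73 -0.3 0 0 -0.66 87; 1 -0.73 -0.3 0 0 -0.66 87"

```text
time: 1.43
position: [0.3504, -0.4865, 0.2558]
orientation: [2.393, 2.035, 0.0]
force: [-1.0, -0.6, -0.6]
grip_width: 0.087
```

```bash
python3 - <<'E'
from h import *
where();print(*row(*tgt([0,.2,0],0,-1)))
E
```

```text
t 1.43 cradle mm [ 153.8  252.8 -418.6] tilt 0.01 y.xc -1.0 y.zc -0.0008 F [-1.  -0.6 -0.6] w 87.0 j [ 1.01  0.33 -0.21  1.69  0.07  1.13  0.61]
[3.489 1.279 0.44 ] [ 0.     0.    -0.001]
```

Call:
arm_command:
  motion: "1 0.37 0 0 0 0 87; 1 0.37 0 0 0 0 87; 1 0.37 0 0 0 0 87; 1 0.37 0 0 0 0 87; 1 0.37 0 0 0 0 87; 1 0.37 0 0 0 0 87"

```text
time: 1.93
position: [0.4133, -0.3757, 0.2559]
orientation: [2.395, 2.032, -0.001]
force: [-0.3, -0.8, 0.8]
grip_width: 0.087
```

Call:
arm_command:
  motion: "1 0.37 0 0 0 0 87; 1 0.37 0 0 0 0 87; 1 0.37 0 0 0 0 87; 1 0.37 0 0 0 0 87; 1 0.37 0 0 0 0 87; 1 0.37 0 0 0 0 87"

```text
time: 2.43
position: [0.4758, -0.2666, 0.2556]
orientation: [2.398, 2.028, -0.002]
force: [-0.8, -0.5, -0.1]
grip_width: 0.087
```

Call:
arm_command:
  motion: "1 0.37 0 0 0 0 87; 1 0.37 0 0 0 0 87; 1 0.37 0 0 0 0 87; 1 0.37 0 0 0 0 87; 1 0.37 0 0 0 0 87; 1 0.37 0 0 0 0 87"

```text
time: 2.93
position: [0.5387, -0.1586, 0.255]
orientation: [2.402, 2.024, -0.005]
force: [0.2, -0.4, -0.1]
grip_width: 0.0866
```

```bash
python3 - <<'E'
from h import *
where();print(*row(*tgt([0,.2,0],-24,-1)));print(*row(*tgt([0,.085,0],-24,-1)))
E
```

```text
t 2.93 cradle mm [ 20.5 252.  -64.7] tilt -0.08 y.xc -1.0 y.zc -0.0097 F [ 0.2 -0.4 -0.1] w 86.6 j [ 0.5   0.29 -0.4   1.77  0.13  1.11 -0.11]
[0.542 0.176 0.434] [ 0.278  0.001 -0.007]
[0.545 0.177 1.392] [ 0.278  0.001 -0.007]
```

```bash
python3 - <<'E'
from h import *
p,M=tgt([0,.085,0],-24,-1)
print(*row(p-.1*M[:,2],M))
E
```

```text
[0.546 0.515 0.63 ] [ 0.278  0.001 -0.007]
```

Call:
arm_command:
  motion: "0.546 0.515 0.4 0.278 0 -0.007 87; 0.546 0.515 0.63 0.278 0 -0.007 87; 0.546 0.515 0.63 0.278 0 -0.007 87; 0.546 0.515 0.63 0.278 0 -0.007 87; 0.546 0.515 0.63 0.278 0 -0.007 87; 0.546 0.515 0.63 0.278 0 -0.007 87; 0.546 0.515 0.63 0.278 0 -0.007 87"

```text
time: 3.52
position: [0.6107, -0.1074, 0.1816]
orientation: [-2.138, -1.812, 0.382]
force: [0.2, -0.5, 2.0]
grip_width: 0.0873
```

```bash
python3 - <<'E'
from h import *
where();print(*row(*tgt([0,.085,0],-24,-1)))
cv2.imwrite('pics/s1.png',cams.get_image('scene')[150:350,180:440])
cv2.imwrite('pics/t1.png',cams.get_image('top')[150:350,220:460])
E
```

```text
t 3.52 cradle mm [-41.2 178.8  -2.7] tilt -23.67 y.xc -0.916 y.zc -0.0038 F [ 0.2 -0.5  2. ] w 87.3 j [ 0.32  0.7  -0.37  1.37  0.16  1.53 -0.23]
[ 0.023 -0.     0.854] [ 0.004  0.001 -0.003]
```

View pics/s1.png

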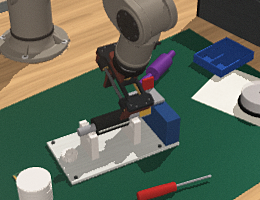

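View pics/t1.png

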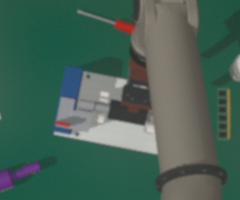

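Call:
arm_command:
  motion: "0.02 0 0.2 0.004 0 -0.003 87; 0.02 0 0.4 0.004 0 -0.003 87; 0.02 0 0.6 0.004 0 -0.003 87; 0.02 0 0.85 0.004 0 -0.003 87; 0.02 0 0.85 0.004 0 -0.003 87; 0.02 0 0.85 0.004 0 -0.003 87; 0.02 0 0.85 0.004 0 -0.003 87"

```text
time: 4.2
position: [0.5724, -0.0986, 0.0925]
orientation: [-2.134, -1.817, 0.381]
force: [-0.0, 0.1, 1.5]
grip_width: 0.0869
```

```bash
python3 - <<'E'
from h import *
where();print(*row(*tgt([0,.085,0],-24,-1)))
cv2.imwrite('pics/s2.png',cv2.resize(cams.get_image('scene')[190:350,200:400],(0,0),fx=3,fy=3))
E
```

```text
t 4.2 cradle mm [-2.  89.7 -0.1] tilt -23.66 y.xc -0.916 y.zc 0.0008 F [-0.   0.1  1.5] w 86.9 j [ 0.33  0.73 -0.38  1.54  0.18  1.33 -0.25]
[0.001 0.001 0.043] [0.004 0.001 0.001]
```

View pics/s2.png

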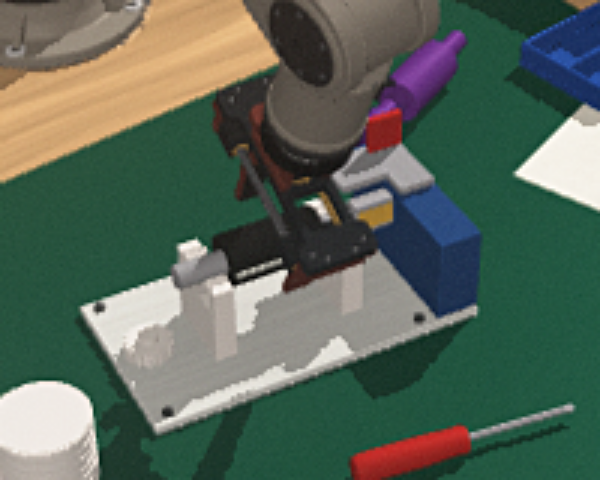

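Call:
arm_command:
  motion: "0 0 0.04 0.004 0 0 60; 0 0 0.04 0.004 0 0 46; 0 0 0.04 0.004 0 0 40; 0 0 0.04 0.004 0 0 40; 0 0 0.04 0.004 0 0 40; 0 0 0.04 0.004 0 0 40; 0 0 0.04 0.004 0 0 40"

```text
time: 4.83
position: [0.5709, -0.0981, 0.0879]
orientation: [-2.13, -1.814, 0.386]
force: [-0.1, -0.1, 0.7]
grip_width: 0.0451
```

```bash
python3 - <<'E'
from h import *
where();print(*row(*tgt([0,.085,0],-24,-1)))
E
```

```text
t 4.83 cradle mm [-0.4 85.1  0.2] tilt -23.98 y.xc -0.914 y.zc 0.0011 F [-0.1 -0.1  0.7] w 45.1 j [ 0.33  0.74 -0.38  1.54  0.19  1.33 -0.25]
[-0.002 -0.003  0.003] [0.    0.001 0.001]
```

```bash
python3 - <<'E'
from h import *
s=r.get_state()
M0=R.from_rotvec(s['orientation']).as_matrix();P0=s['position']+.003*M0[:,2];xc,up,zc=axes()
for t in range(6,49,6):
    M=R.from_rotvec(-zc*np.radians(t)).as_matrix()@M0; print(t,*row(P0-.003*M[:,2],M,s))
E
```

```text
6 [ 0.    -0.003  0.   ] [-0.07 -0.    0.  ]
12 [ 0.    -0.005  0.001] [-0.14 -0.    0.  ]
18 [ 0.    -0.008  0.001] [-0.209 -0.     0.   ]
24 [ 0.    -0.01   0.002] [-0.279 -0.     0.   ]
30 [ 0.    -0.012  0.003] [-0.349 -0.     0.   ]
36 [ 0.    -0.015  0.005] [-0.419 -0.     0.   ]
42 [ 0.    -0.017  0.006] [-0.489 -0.001  0.   ]
48 [ 0.    -0.019  0.008] [-0.559 -0.001  0.   ]
```

Call:
arm_command:
  motion: "0 -0.002 0 -0.05 0 0 40; 0 -0.004 0.001 -0.1 0 0 40; 0 -0.006 0.001 -0.15 0 0 40; 0 -0.008 0.001 -0.209 0 0 40; 0 -0.008 0.001 -0.209 0 0 40; 0 -0.008 0.001 -0.209 0 0 40"

```text
time: 5.33
position: [0.5692, -0.098, 0.0887]
orientation: [-2.328, -1.984, 0.107]
force: [0.8, 0.7, -2.8]
grip_width: 0.0454
```

```bash
python3 - <<'E'
from h import *
where();print(*row(*tgt([0,.085,0],24,-1)))
cv2.imwrite('pics/s3.png',cv2.resize(cams.get_image('scene')[190:350,200:400],(0,0),fx=3,fy=3))
E
```

```text
t 5.33 cradle mm [ 0.4 85.7 -0. ] tilt -6.14 y.xc -0.994 y.zc 0.0014 F [ 0.8  0.7 -2.8] w 45.4 j [ 0.36  0.56 -0.4   1.8   0.24  0.94 -0.3 ]
[ 0.    -0.009  0.009] [-0.351  0.     0.001]
```

View pics/s3.png

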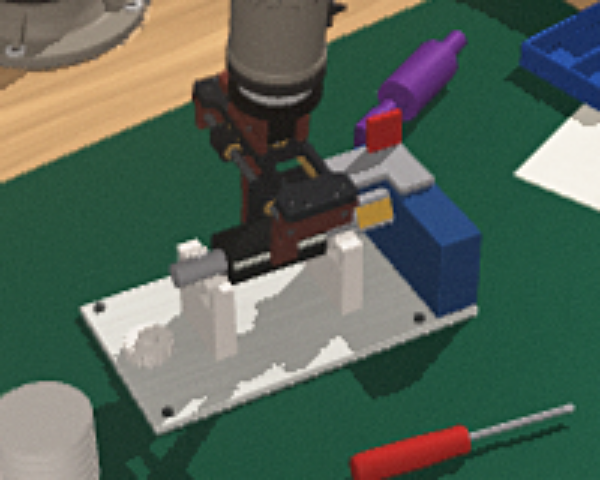

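Call:
arm_command:
  motion: "0 -0.002 0.002 -0.06 0 0 40; 0 -0.003 0.004 -0.12 0 0 40; 0 -0.005 0.005 -0.18 0 0 40; 0 -0.006 0.006 -0.24 0 0 40; 0 -0.008 0.007 -0.3 0 0 40; 0 -0.009 0.009 -0.351 0 0 40; 0 -0.009 0.009 -0.351 0 0 40; 0 -0.009 0.009 -0.351 0 0 40"

```text
time: 6.05
position: [0.5687, -0.0983, 0.0874]
orientation: [2.127, 1.816, 0.379]
force: [-9.9, 0.7, 14.1]
grip_width: 0.0452
```

```bash
python3 - <<'E'
from h import *
where();print(*row(*tgt([0,.085,0],24,-1)))
cv2.imwrite('pics/s4.png',cv2.resize(cams.get_image('scene')[190:350,200:400],(0,0),fx=3,fy=3))
E
```

```text
t 6.05 cradle mm [-0.8 84.7 -0.3] tilt 23.9 y.xc -0.914 y.zc 0.0042 F [-9.9  0.7 14.1] w 45.2 j [ 0.15  0.35 -0.14  2.23  0.61  0.19 -0.7 ]
[ 0.003 -0.005 -0.005] [-0.001  0.002  0.003]
```

View pics/s4.png

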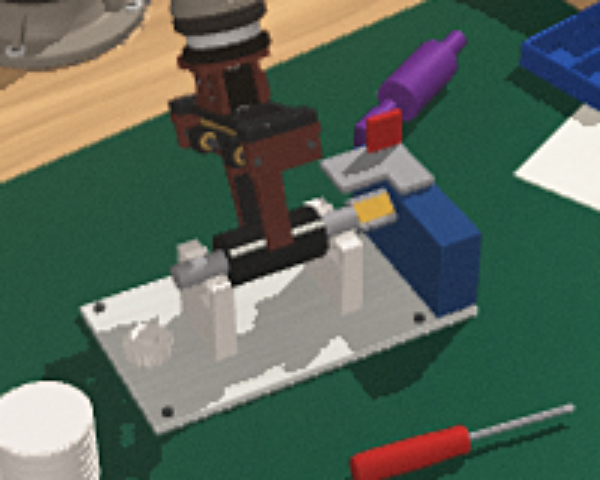

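Call:
arm_command:
  motion: "0 0 0 0 0 0 50; 0 0 0 0 0 0 60; 0 0 0 0 0 0 75; 0 0 0 0 0 0 87; 0 0 0 0 0 0 87; 0 0 -0.2 0 0 0 87; 0 0 -0.4 0 0 0 87; 0 0 -0.6 0 0 0 87; 0 0 -0.6 0 0 0 87"

```text
time: 6.85
position: [0.5407, -0.0936, 0.1567]
orientation: [2.125, 1.813, 0.382]
force: [-0.0, -0.2, 0.0]
grip_width: 0.0872
```

```bash
python3 - <<'E'
from h import *
where()
p,M=tgt([0,.085,0],-28,-1)
print(*row(p-.08*M[:,2],M))
im=cams.get_image('scene');cv2.imwrite('pics/scene5.png',im)
E
python3 ang.py pics/scene5.png | cut -c 1-900
```

```text
t 6.85 cradle mm [ 27.6 154.   -0.2] tilt 24.12 y.xc -0.913 y.zc 0.0034 F [-0.  -0.2  0. ] w 87.2 j [ 0.34  0.19 -0.36  2.23  0.41  0.34 -0.51]
[0.    0.521 0.219] [0.606 0.003 0.001]
[(-16.0, 66), (-15.5, 66), (-15.0, 66), (-14.5, 66), (-14.0, 66), (-13.5, 66), (-13.0, 66), (-12.5, 66), (-12.0, 66), (-11.5, 67), (-11.0, 67), (-10.5, 68), (-10.0, 68), (-9.5, 65), (-9.0, 56), (-8.5, 45), (-8.0, 39), (-7.5, 37), (-7.0, 37), (-6.5, 38), (-6.0, 38), (-5.5, 37), (-5.0, 36), (-4.5, 33), (-4.0, 28), (-3.5, 32), (-3.0, 73), (-2.5, 143), (-2.0, 196), (-1.5, 207), (-1.0, 176), (-0.5, 123), (0.0, 71), (0.5, 37), (1.0, 27), (1.5, 29), (2.0, 32), (2.5, 33), (3.0, 33), (3.5, 33), (4.0, 33), (4.5, 33), (5.0, 33), (5.5, 33), (6.0, 32), (6.5, 31), (7.0, 30), (7.5, 26), (8.0, 20), (8.5, 25), (9.0, 66), (9.5, 137), (10.0, 192), (10.5, 212), (11.0, 212), (11.5, 208), (12.0, 202), (12.5, 198), (13.0, 195), (13.5, 192), (14.0, 187), (14.5, 184), (15.0, 182), (15.5, 178), (16.0, 170), (16.5, 159)]
-150 8.92; -140 9.18; -130 9.16; -120 8.86; -110 8.28; -100 7.45; -90 6.39; -80 5.13; -70 3.71; -60 2.17; -50 0.56; -40 -1.07; -30 -2.66; -20 -4.17; -10 -5.55; 0 -6.75; 10 -7.74; 20 -8.49; 30 -8.98; 40 -9.19; 50 -9.12; 60 -8.78; 70 -8.17; 80 -7.32; 90 -6.26; 100 -5.01; 110 -3.61; 120 -2.11; 130 -0.54; 140 1.04; 150 2.59;
```

Call:
arm_command:
  motion: "0 0.1 -0.02 0.08 0 0 87; 0 0.17 0 0.16 0 0 87; 0 0.25 0.03 0.24 0 0 87; 0 0.32 0.06 0.32 0 0 87; 0 0.38 0.1 0.4 0 0 87; 0 0.44 0.14 0.48 0 0 87; 0 0.5 0.2 0.56 0 0 87; 0 0.52 0.22 0.606 0.003 0 87; 0 0.52 0.22 0.606 0.003 0 87; 0 0.52 0.22 0.606 0.003 0 87"

```text
time: 7.73
position: [0.6076, -0.1047, 0.1533]
orientation: [-2.082, -1.772, 0.446]
force: [-0.1, 0.2, 0.2]
grip_width: 0.087
```

```bash
python3 - <<'E'
from h import *
where()
p,M=tgt([0,.085,0],-28,-1)
print(*row(p,M))
E
```

```text
t 7.73 cradle mm [-37.5 150.6  -0.5] tilt -28.16 y.xc -0.882 y.zc -0.0003 F [-0.1  0.2  0.2] w 87.0 j [ 0.31  0.77 -0.37  1.34  0.17  1.57 -0.23]
[ 0.005 -0.018  0.63 ] [-0.002  0.001 -0.   ]
```

Call:
arm_command:
  motion: "0.005 -0.018 0.2 -0.002 0 0 87; 0.005 -0.018 0.4 -0.002 0 0 87; 0.005 -0.018 0.63 -0.002 0 0 87; 0.005 -0.018 0.65 -0.002 0 0 87; 0.005 -0.018 0.65 -0.002 0 0 80; 0.005 -0.018 0.64 -0.002 0 0 60; 0.005 -0.018 0.63 -0.002 0 0 50; 0.005 -0.018 0.63 -0.002 0 0 40; 0.005 -0.018 0.63 -0.002 0 0 40; 0.005 -0.018 0.63 -0.002 0 0 40"

```text
time: 8.57
position: [0.5713, -0.0983, 0.0883]
orientation: [-2.085, -1.774, 0.443]
force: [-0.0, -0.2, -0.1]
grip_width: 0.0504
```

```bash
python3 - <<'E'
from h import *
where()
for t in (-28,9,10): print(*row(*tgt([0,.085,0],t,-1)))
E
```

```text
t 8.57 cradle mm [-0.6 85.6  0. ] tilt -27.9 y.xc -0.884 y.zc -0.0004 F [-0.  -0.2 -0.1] w 50.4 j [ 0.32  0.78 -0.38  1.48  0.18  1.41 -0.25]
[-0.    -0.002  0.007] [ 0.001  0.001 -0.   ]
[-0.    -0.017  0.012] [-0.429  0.001  0.   ]
[-0.    -0.018  0.012] [-0.441  0.001  0.   ]
```

Call:
arm_command:
  motion: "0 -0.002 0.005 0 0 0 40; 0 -0.002 0.005 0 0 0 40; 0 -0.004 0.005 -0.06 0 0 40; 0 -0.006 0.006 -0.12 0 0 40; 0 -0.008 0.007 -0.18 0 0 40; 0 -0.01 0.008 -0.24 0 0 40; 0 -0.012 0.009 -0.3 0 0 40; 0 -0.014 0.01 -0.36 0 0 40; 0 -0.017 0.012 -0.43 0 0 40; 0 -0.017 0.012 -0.43 0 0 40"

```text
time: 9.4
position: [0.5678, -0.0977, 0.0887]
orientation: [2.291, 1.952, 0.16]
force: [1.9, -0.2, -1.5]
grip_width: 0.046
```

Call:
arm_command:
  motion: "0 0 0 0 0 0 40; 0 0 0 0 0 0 40"

```text
time: 9.57
position: [0.5676, -0.0978, 0.089]
orientation: [2.292, 1.953, 0.159]
force: [0.5, -0.6, -1.4]
grip_width: 0.0453
```

```bash
python3 - <<'E'
from h import *
where()
for t in (9,10): print(*row(*tgt([0,.085,0],t,-1)))
im=cams.get_image('scene');cv2.imwrite('pics/scene6.png',im)
cv2.imwrite('pics/s6.png',cv2.resize(im[225:325,230:370],(0,0),fx=5,fy=5,interpolation=cv2.INTER_CUBIC))
E
```

```text
t 9.57 cradle mm [ 1.2 86.  -0. ] tilt 9.42 y.xc -0.987 y.zc 0.0015 F [ 0.5 -0.6 -1.4] w 45.3 j [ 0.36  0.43 -0.38  2.02  0.33  0.58 -0.4 ]
[0.    0.009 0.01 ] [0.005 0.001 0.001]
[0.    0.008 0.01 ] [-0.007  0.001  0.001]
```

View pics/s6.png

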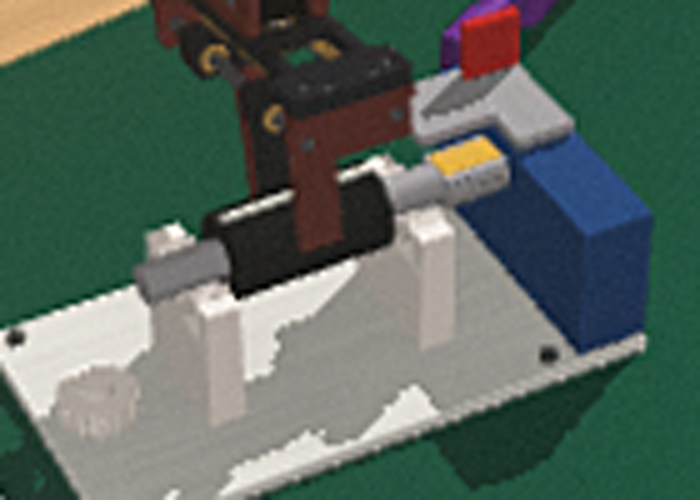

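Call:
arm_command:
  motion: "0 0 0 0 0 0 50; 0 0 0 0 0 0 65; 0 0 0 0 0 0 87; 0 0 0 0 0 0 87; 0 0 0 0 0 0 87; 0 0 -0.2 0 0 0 87; 0 0 -0.4 0 0 0 87; 0 0 -0.8 0 0 0 87; 0 0 -0.9 0 0 0 87; 0 0 -0.9 0 0 0 87"

```text
time: 10.45
position: [0.5528, -0.0947, 0.2002]
orientation: [2.288, 1.949, 0.166]
force: [-0.0, 0.1, 0.2]
grip_width: 0.0869
```

```bash
python3 - <<'E'
from h import *
where()
im=cams.get_image('scene');cv2.imwrite('pics/scene7.png',im)
cv2.imwrite('pics/s7.png',cv2.resize(im[225:325,230:370],(0,0),fx=5,fy=5,interpolation=cv2.INTER_CUBIC))
im=cams.get_image('top');cv2.imwrite('pics/top7.png',im)
cv2.imwrite('pics/t7.png',cv2.resize(im[190:330,240:430],(0,0),fx=4,fy=4,interpolation=cv2.INTER_CUBIC))
E
python3 ang.py pics/scene7.png | cut -c 1-900
```

```text
t 10.45 cradle mm [ 16.2 197.2   0.6] tilt 9.84 y.xc -0.985 y.zc 0.0015 F [-0.   0.1  0.2] w 86.9 j [ 0.44  0.26 -0.46  1.96  0.2   0.79 -0.29]
[(-16.0, 66), (-15.5, 66), (-15.0, 66), (-14.5, 66), (-14.0, 66), (-13.5, 66), (-13.0, 66), (-12.5, 66), (-12.0, 66), (-11.5, 66), (-11.0, 66), (-10.5, 66), (-10.0, 65), (-9.5, 57), (-9.0, 44), (-8.5, 49), (-8.0, 107), (-7.5, 182), (-7.0, 203), (-6.5, 169), (-6.0, 114), (-5.5, 64), (-5.0, 35), (-4.5, 30), (-4.0, 34), (-3.5, 35), (-3.0, 36), (-2.5, 37), (-2.0, 37), (-1.5, 36), (-1.0, 36), (-0.5, 35), (0.0, 35), (0.5, 34), (1.0, 34), (1.5, 34), (2.0, 34), (2.5, 33), (3.0, 32), (3.5, 32), (4.0, 32), (4.5, 32), (5.0, 32), (5.5, 32), (6.0, 31), (6.5, 31), (7.0, 29), (7.5, 26), (8.0, 21), (8.5, 23), (9.0, 63), (9.5, 135), (10.0, 192), (10.5, 212), (11.0, 212), (11.5, 207), (12.0, 202), (12.5, 199), (13.0, 195), (13.5, 191), (14.0, 188), (14.5, 184), (15.0, 181), (15.5, 178), (16.0, 170), (16.5, 158)]
-150 8.92; -140 9.18; -130 9.16; -120 8.86; -110 8.28; -100 7.45; -90 6.39; -80 5.13; -70 3.71; -60 2.17; -50 0.56; -40 -1.07; -30 -2.66; -20 -4.17; -10 -5.55; 0 -6.75; 10 -7.74; 20 -8.49; 30 -8.98; 40 -9.19; 50 -9.12; 60 -8.78; 70 -8.17; 80 -7.32; 90 -6.26; 100 -5.01; 110 -3.61; 120 -2.11; 130 -0.54; 140 1.04; 150 2.59;
```

View pics/s7.png

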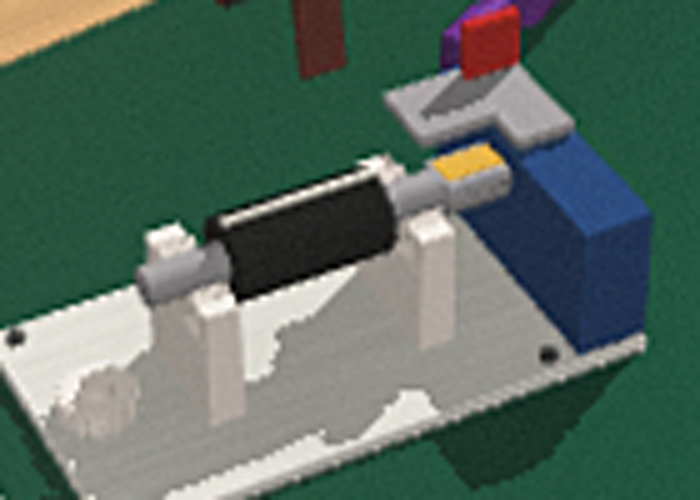

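View pics/t7.png

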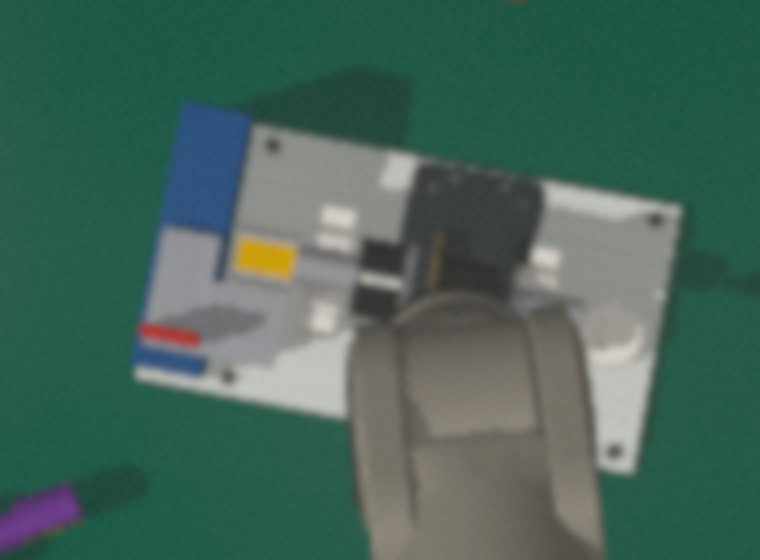

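```bash
python3 - <<'E'
from h import *
g=cv2.imread('pics/top7.png')
for z0,z1 in((.036,.043),):
    zs=np.linspace(z0,z1,8); n='top'
    xs=np.arange(-32,33,2)/1e3
    # image profile at height of axis
    c=proj(n,cw(q,[[0,.085,.04]]))[0];a=proj(n,cw(q,[[0,.085,-.04],[0,.085,.04]]));d=(a[1]-a[0])/np.linalg.norm(a[1]-a[0]);p=np.array([-d[1],d[0]]);p=p if p[1]>0 else -p
    s=np.arange(-14,14.1,.5);L=np.linspace(-1.5,1.5,7)
    U=(c+s[:,None,None]*p+L[None,:,None]*d).astype(np.float32)
    v=cv2.remap(cv2.cvtColor(g,cv2.COLOR_BGR2GRAY),U[...,0],U[...,1],cv2.INTER_LINEAR).mean(1)
    print([(float(x),int(y)) for x,y in zip(s,v)])
    for t in range(-90,91,10): print(t,round(float((proj(n,cw(q,[[.024*np.sin(np.radians(t)),.085+.024*np.cos(np.radians(t)),.04]]))[0]-c)@p),2),end='; ')
E
```

```text
[(-14.0, 139), (-13.5, 139), (-13.0, 139), (-12.5, 139), (-12.0, 137), (-11.5, 134), (-11.0, 128), (-10.5, 118), (-10.0, 105), (-9.5, 91), (-9.0, 76), (-8.5, 66), (-8.0, 58), (-7.5, 56), (-7.0, 56), (-6.5, 56), (-6.0, 57), (-5.5, 57), (-5.0, 56), (-4.5, 56), (-4.0, 57), (-3.5, 60), (-3.0, 66), (-2.5, 78), (-2.0, 94), (-1.5, 113), (-1.0, 131), (-0.5, 144), (0.0, 153), (0.5, 150), (1.0, 141), (1.5, 123), (2.0, 102), (2.5, 85), (3.0, 70), (3.5, 64), (4.0, 61), (4.5, 59), (5.0, 59), (5.5, 58), (6.0, 58), (6.5, 58), (7.0, 58), (7.5, 59), (8.0, 62), (8.5, 68), (9.0, 77), (9.5, 88), (10.0, 99), (10.5, 107), (11.0, 113), (11.5, 114), (12.0, 112), (12.5, 110), (13.0, 111), (13.5, 115), (14.0, 120)]
-90 -10.06; -80 -10.03; -70 -9.69; -60 -9.05; -50 -8.13; -40 -6.96; -30 -5.57; -20 -4.0; -10 -2.3; 0 -0.53; 10 1.26; 20 3.01; 30 4.66; 40 6.16; 50 7.47; 60 8.55; 70 9.36; 80 9.87; 90 10.09;
```

```bash
python3 - <<'E'
from h import *
xc,up,zc=axes()
for n,f in(('top','pics/top7.png'),('scene','pics/scene7.png')):
    im=cv2.imread(f).astype(int); m=(im[...,2]>110)&(im[...,1]<70)&(im[...,0]<80)
    w=proj(n,cw(q,[[.09,.12,.145]]))[0]; yy,xx=np.nonzero(m); k=np.hypot(xx-w[0],yy-w[1])<30; xx,yy=xx[k],yy[k]
    print(n,w,k.sum(),'x',xx.min(),xx.max(),'y',yy.min(),yy.max(),xx.mean(),yy.mean())
    if n=='top':
        P=ray(n,(xx.mean(),yy.mean()),.137);d=P-[q[0],q[1],0];print('cr',d@xc,d@zc)
    for x in(.05,.06,.07,.08,.09): print(x,np.round(proj(n,cw(q,[[x,.1395,.145],[x,.1215,.145]])),1).tolist())
for n in('top','scene'): print(n,[(d['p'],d['pixel']) for d in cams.pinpoint(n,'keeper_tab')])
E
```

```text
top [279.88964467 288.17876046] 21 x 275 288 y 272 274 281.4761904761905 272.95238095238096
cr 0.055071894434290926 0.14722986469560234
0.05 [[282.8, 270.9], [283.1, 271.1]]
0.06 [[282.0, 275.2], [282.3, 275.4]]
0.07 [[281.2, 279.6], [281.5, 279.6]]
0.08 [[280.3, 283.9], [280.7, 283.9]]
0.09 [[279.5, 288.2], [279.9, 288.2]]
scene [321.43967154 226.78926147] 130 x 322 333 y 226 240 327.75384615384615 233.06153846153848
0.05 [[328.8, 228.6], [328.6, 234.0]]
0.06 [[327.0, 226.7], [326.8, 232.0]]
0.07 [[325.1, 224.8], [325.0, 230.1]]
0.08 [[323.3, 222.9], [323.2, 228.2]]
0.09 [[321.5, 221.1], [321.4, 226.4]]
top [(0.88, [280.1, 274.9]), (0.64, [347.8, 262.9])]
scene [(0.65, [330.0, 228.1])]
```

```bash
python3 - <<'E'
from h import *
print(*row(*tgt([.1,.18,.143],0,-1,.022)))
E
```

```text
[ 1.193 -0.646 -0.176] [0.108 0.001 0.001]
```

Call:
arm_command:
  motion: "0.3 -0.2 -0.17 0.05 0 0 87; 0.6 -0.4 -0.17 0.108 0 0 40; 0.9 -0.6 -0.17 0.108 0 0 20; 1 -0.646 -0.17 0.108 0 0 0; 1 -0.646 -0.17 0.108 0 0 0; 1 -0.646 -0.17 0.108 0 0 0; 1 -0.646 -0.17 0.108 0 0 0"

```text
time: 11.23
position: [0.4897, 0.0354, 0.2003]
orientation: [2.392, 2.036, -0.005]
force: [0.7, 0.6, -0.0]
grip_width: 0.0507
```

```bash
python3 - <<'E'
from h import *
where(ahead=.022)
print(*row(*tgt([.1,.117,.143],0,-1,.022)))
E
```

```text
t 11.23 cradle mm [100.  178.3 118.9] tilt -0.11 y.xc -1.0 y.zc 0.0005 F [ 0.7  0.6 -0. ] w 50.7 j [ 0.27  0.24 -0.54  1.98  0.15  0.97 -0.5 ]
[0.202 0.    0.51 ] [-0.001  0.002  0.   ]
```

Call:
arm_command:
  motion: "0.2 0 0 0 0 0 0; 0.2 0 0 0 0 0 0; 0.2 0 0 0 0 0 0; 0.2 0 0 0 0 0 0; 0.2 0 0 0 0 0 0; 0.2 0 0 0 0 0 0; 0.2 0 0 0 0 0 0; 0.2 0 0.2 0 0 0 0; 0.2 0 0.4 0 0 0 0; 0.2 0 0.51 0 0 0 0"

```text
time: 12.07
position: [0.4925, 0.0582, 0.1373]
orientation: [-2.393, -2.035, 0.008]
force: [-0.3, -0.2, -0.7]
grip_width: 0.0006
```

Call:
arm_command:
  motion: "0 0 0.05 0 0 0 0; 0 0 0.05 0 0 0 0; 0 0 0.05 0 0 0 0"

```text
time: 12.32
position: [0.4926, 0.0581, 0.1315]
orientation: [-2.393, -2.035, 0.008]
force: [1.1, 0.1, -0.1]
grip_width: 0.0006
```

```bash
python3 - <<'E'
from h import *
where(ahead=.022)
print(*row(*tgt([.1,.117,.143],0,-1,.022)))
im=cams.get_image('scene');cv2.imwrite('pics/scene8.png',im)
cv2.imwrite('pics/s8.png',cv2.resize(im[205:325,230:370],(0,0),fx=5,fy=5,interpolation=cv2.INTER_CUBIC))
im=cams.get_image('top');cv2.imwrite('pics/top8.png',im)
cv2.imwrite('pics/t8.png',cv2.resize(im[190:330,240:430],(0,0),fx=4,fy=4,interpolation=cv2.INTER_CUBIC))
E
```

```text
t 12.32 cradle mm [100.8 109.5 141.7] tilt -0.2 y.xc -1.0 y.zc -0.0003 F [ 1.1  0.1 -0.1] w 0.6 j [ 0.2   0.35 -0.53  2.03  0.24  0.83 -0.63]
[ 0.01   0.006 -0.062] [-0.002  0.002 -0.   ]
```

View pics/s8.png

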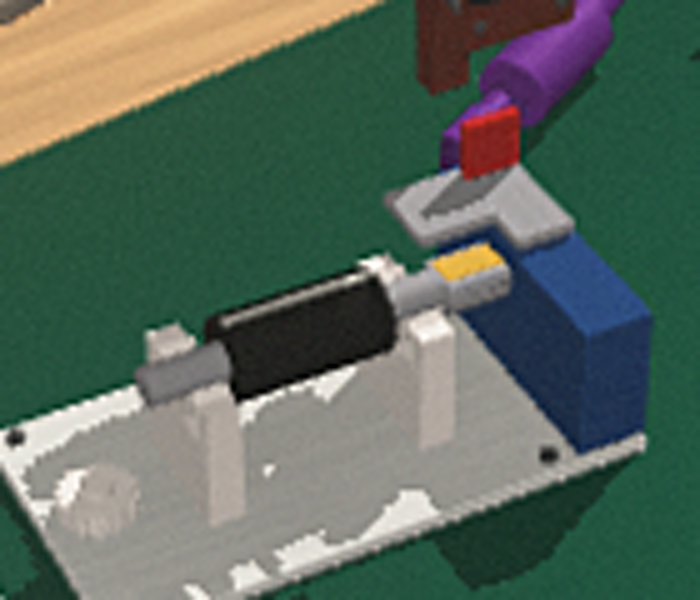

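View pics/t8.png

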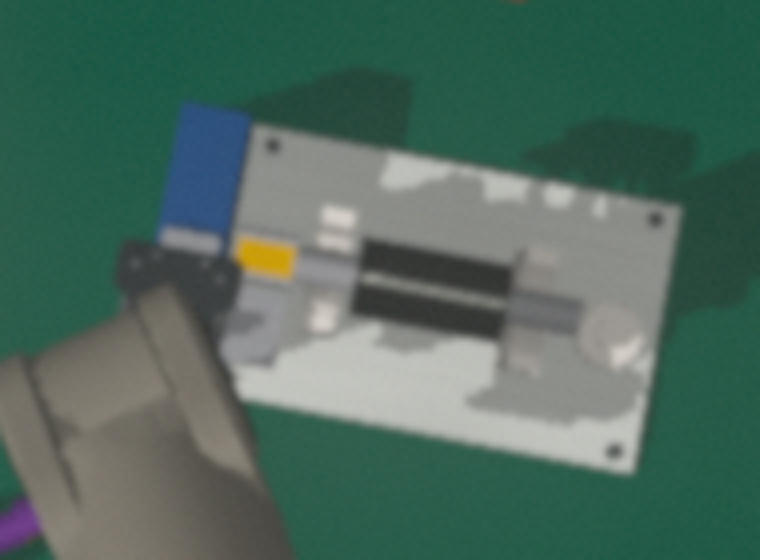

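Call:
arm_command:
  motion: "0.01 0.05 -0.03 0 0 0 0; 0.01 0.1 -0.03 0 0 0 0; 0.01 0.15 -0.03 0 0 0 0; 0.01 0.2 -0.03 0 0 0 0; 0.01 0.24 -0.03 0 0 0 0; 0.01 0.28 -0.03 0 0 0 0; 0.01 0.32 -0.03 0 0 0 0; 0.01 0.36 -0.03 0 0 0 0; 0.01 0.36 -0.03 0 0 0 0"

```text
time: 13.17
position: [0.536, 0.0525, 0.1358]
orientation: [-2.393, -2.035, 0.007]
force: [-3.0, -0.3, 4.1]
grip_width: 0.0001
```

```bash
python3 - <<'E'
from h import *
where(ahead=.022)
im=cams.get_image('scene');cv2.imwrite('pics/scene9.png',im)
cv2.imwrite('pics/s9.png',cv2.resize(im[205:325,230:370],(0,0),fx=5,fy=5,interpolation=cv2.INTER_CUBIC))
E
```

```text
t 13.17 cradle mm [ 57.  113.8 143.2] tilt -0.2 y.xc -1.0 y.zc -0.0005 F [-3.  -0.3  4.1] w 0.1 j [ 0.2   0.4  -0.51  1.93  0.25  0.87 -0.6 ]
```

View pics/s9.png

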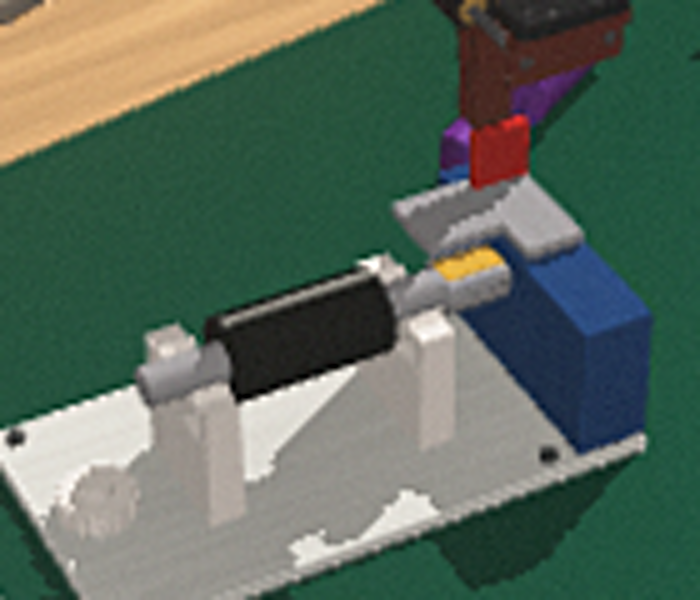

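Call:
arm_command:
  motion: "0 0.04 0 0 0 0 0; 0 0.08 0 0 0 0 0; 0 0.12 0 0 0 0 0; 0 0.16 0 0 0 0 0; 0 0.2 0 0 0 0 0; 0 0.24 0 0 0 0 0; 0 0.24 0 0 0 0 0"

```text
time: 13.8
position: [0.5645, 0.0477, 0.1358]
orientation: [-2.393, -2.034, 0.009]
force: [-3.0, -0.4, 4.9]
grip_width: 0.0006
```

```bash
python3 - <<'E'
from h import *
where(ahead=.022)
im=cams.get_image('scene');cv2.imwrite('pics/scene10.png',im)
cv2.imwrite('pics/s10.png',cv2.resize(im[205:325,230:370],(0,0),fx=5,fy=5,interpolation=cv2.INTER_CUBIC))
E
```

```text
t 13.8 cradle mm [ 28.1 113.8 143. ] tilt -0.24 y.xc -1.0 y.zc -0.0006 F [-3.  -0.4  4.9] w 0.6 j [ 0.19  0.44 -0.49  1.87  0.27  0.9  -0.59]
```

View pics/s10.png

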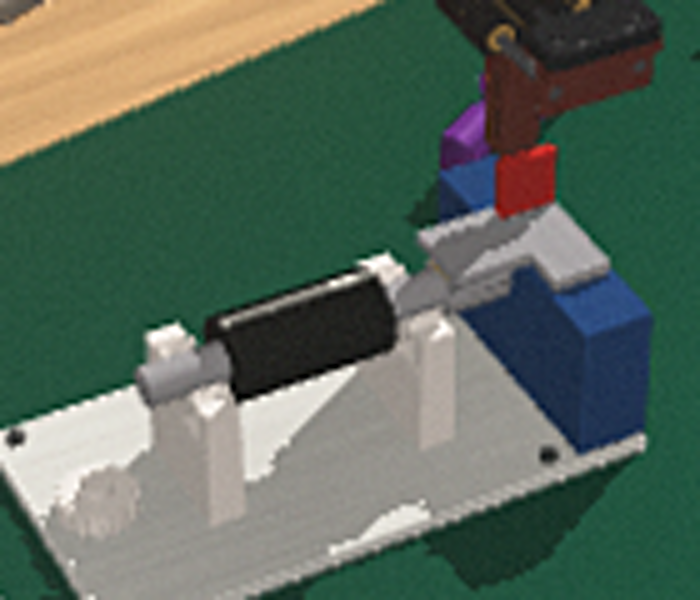

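Gliding over the flat, no jam. Continuing in small steps until it meets the hard stop.

Call:
arm_command:
  motion: "0 0.02 0 0 0 0 0; 0 0.04 0 0 0 0 0; 0 0.06 0 0 0 0 0; 0 0.08 0 0 0 0 0; 0 0.08 0 0 0 0 0"

```text
time: 14.27
position: [0.569, 0.0471, 0.1354]
orientation: [-2.387, -2.032, 0.022]
force: [-17.9, 0.4, 17.7]
grip_width: 0.0006
```

Call:
arm_command:
  motion: "0 0.02 0 0 0 0 0; 0 0.04 0 0 0 0 0; 0 0.05 0 0 0 0 0; 0 0.05 0 0 0 0 0"

```text
time: 14.6
position: [0.5691, 0.0471, 0.1354]
orientation: [-2.38, -2.029, 0.038]
force: [-22.1, 1.1, 22.0]
grip_width: 0.0006
```

```bash
python3 - <<'E'
from h import *
where(ahead=.022)
E
```

```text
t 14.6 cradle mm [ 24.  113.4 143. ] tilt -1.5 y.xc -1.0 y.zc 0.0018 F [-22.1   1.1  22. ] w 0.6 j [ 0.19  0.46 -0.49  1.84  0.26  0.93 -0.58]
```

Call:
arm_command:
  motion: "0 -0.1 0 0 0 0 0; 0 -0.2 0 0 0 0 0; 0 -0.3 0 0 0 0 0; 0 -0.4 0 0 0 0 0; 0 -0.5 -0.3 0 0 0 0; 0 -0.6 -0.6 0 0 0 0; 0 -0.8 -0.8 0 0 0 0; 0 -1 -0.8 0 0 0 0; 0 -1 -0.8 0 0 0 0"

```text
time: 15.35
position: [0.4511, 0.0677, 0.236]
orientation: [-2.38, -2.033, 0.037]
force: [-0.4, 0.4, -0.8]
grip_width: 0.0004
```

```bash
python3 - <<'E'
from h import *
where(ahead=.022)
im=cams.get_image('scene');cv2.imwrite('pics/scene11.png',im)
cv2.imwrite('pics/s11.png',cv2.resize(im[215:315,290:390],(0,0),fx=6,fy=6,interpolation=cv2.INTER_CUBIC))
im=cams.get_image('top');cv2.imwrite('pics/top11.png',im)
cv2.imwrite('pics/t11.png',cv2.resize(im[200:300,260:360],(0,0),fx=6,fy=6,interpolation=cv2.INTER_CUBIC))
for n in('top','scene'): print(n,[(d['p'],d['pixel']) for d in cams.pinpoint(n,'keeper_tab')],[(d['p'],d['extent']) for d in cams.find_in(n,'catch')])
E
```

```text
t 15.35 cradle mm [143.7 214.  144.4] tilt -1.37 y.xc -1.0 y.zc 0.0041 F [-0.4  0.4 -0.8] w 0.4 j [ 0.25  0.16 -0.58  1.99  0.1   1.05 -0.54]
top [(0.82, [282.0, 256.2])] [(0.43, [280.7, 257.4, 291.8, 265.1])]
scene [(0.56, [335.6, 237.7])] []
```

View pics/s11.png

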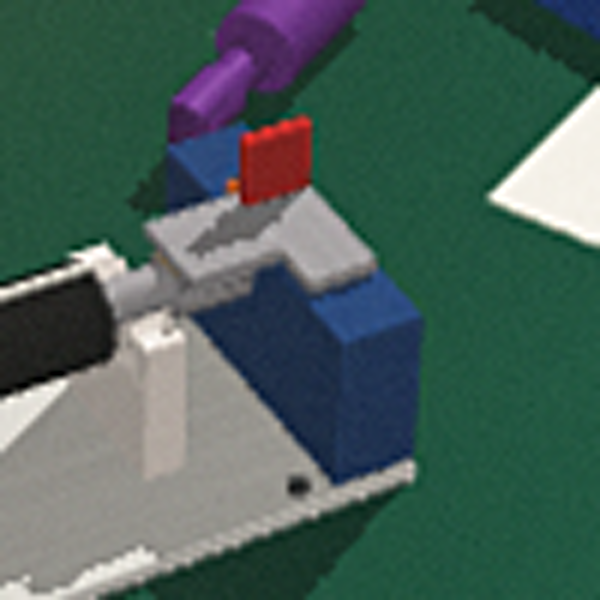

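View pics/t11.png

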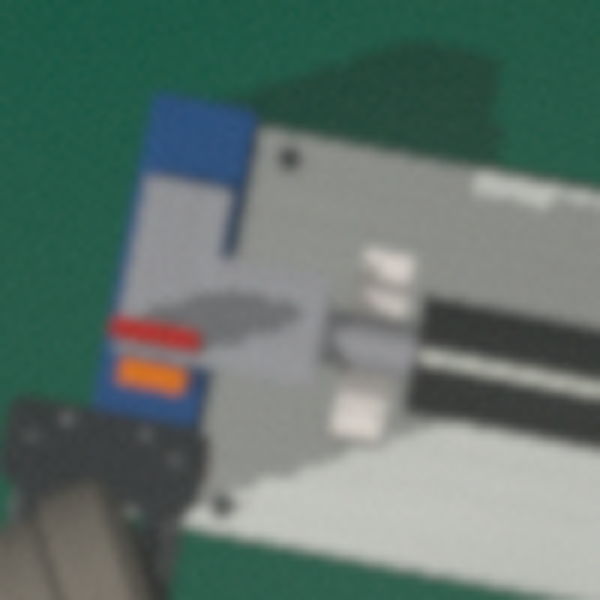

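```bash
python3 - <<'E'
from h import *
xc,up,zc=axes()
for f in('top7','top11','scene7','scene11'):
    n=f.rstrip('0123456789');im=cv2.imread(f'pics/{f}.png');h=cv2.cvtColor(im,cv2.COLOR_BGR2HSV)
    w=proj(n,cw(q,[[.035,.12,.145]]))[0]
    yy,xx=np.mgrid[:480,:640];k=np.hypot(xx-w[0],yy-w[1])<28
    for nm,lo,hi in(('red',-1,6),('or',8,19)):
        m=k&(h[...,0]>lo)&(h[...,0]<hi)&(h[...,1]>150)&(h[...,2]>90)
        if m.any():
            u=(xx[m].mean(),yy[m].mean());print(f,nm,m.sum(),np.round(u,1),'x',xx[m].min(),xx[m].max(),'y',yy[m].min(),yy[m].max(),end=' ')
            if n=='top':
                d=ray(n,u,.1375 if nm=='red' else .1)-[q[0],q[1],0];print('cr',d@xc,d@zc,end='')
            print()
for hh in(.095,.1): print(hh,np.round(proj('scene',cw(q,[[.041,hh,.145],[.041,hh,.138],[.048,hh,.138]])),1).tolist())
for P in ([.04,.0965,.128],[.04,.0965,.145]): print(P,proj('scene',cw(q,[P])))
E
python3 ang.py pics/scene11.png | cut -c 200-500
```

```text
top7 red 20 [282.1 273.1] x 277 288 y 272 274 cr 0.05514826410439274 0.14574596259722897
top11 red 23 [285.5 255. ] x 280 291 y 254 256 cr 0.013181379754184626 0.14590129641688013
top11 or 30 [284.9 262. ] x 281 289 y 260 264 cr 0.027924961437223308 0.14580910583044127
scene7 red 125 [327.5 233.2] x 322 333 y 227 240 
scene11 red 139 [335.5 241.1] x 330 341 y 234 248 
scene11 or 4 [328.5 245.5] x 328 329 y 245 246 
0.095 [[330.1, 243.4], [327.9, 244.2], [326.6, 242.8]]
0.1 [[330.1, 242.0], [327.9, 242.7], [326.6, 241.4]]
[0.04, 0.0965, 0.128] [[324.868133   245.01236309]]
[0.04, 0.0965, 0.145] [[330.26163874 243.20903059]]
, 49), (-8.0, 107), (-7.5, 182), (-7.0, 202), (-6.5, 168), (-6.0, 113), (-5.5, 63), (-5.0, 35), (-4.5, 30), (-4.0, 34), (-3.5, 36), (-3.0, 37), (-2.5, 36), (-2.0, 36), (-1.5, 36), (-1.0, 36), (-0.5, 35), (0.0, 35), (0.5, 34), (1.0, 34), (1.5, 34), (2.0, 34), (2.5, 33), (3.0, 33), (3.5, 33), (4.0, 32)
40 -9.19; 50 -9.12; 60 -8.78; 70 -8.17; 80 -7.32; 90 -6.26; 100 -5.01; 110 -3.61; 120 -2.11; 130 -0.54; 140 1.04; 150 2.59;
```

```bash
python3 - <<'E'
from h import *
for hh in(.095,.1):
    print(hh,np.round(proj('scene',cw(q,[[x,hh,z] for x in(.022,.034) for z in(.134,.158)])),1).tolist())
print('tab',np.round(proj('scene',cw(q,[[.009,.1035,.128],[.009,.1035,.162],[.009,.1395,.128]])),1).tolist())
print('plate end',np.round(proj('scene',cw(q,[[.021,.1035,.124],[.021,.1035,.166]])),1).tolist())
im=cv2.imread('pics/scene11.png')
cv2.imwrite('pics/c11.png',cv2.resize(im[232:258,312:348],(0,0),fx=18,fy=18,interpolation=cv2.INTER_NEAREST))
E
```

```text
0.095 [[330.1, 248.4], [337.7, 245.8], [327.9, 246.0], [335.4, 243.4]]
0.1 [[330.1, 246.9], [337.7, 244.4], [327.9, 244.5], [335.5, 242.0]]
tab [[330.6, 249.2], [341.5, 245.5], [331.0, 238.5]]
plate end [[327.1, 247.2], [340.5, 242.7]]
```

View pics/c11.png

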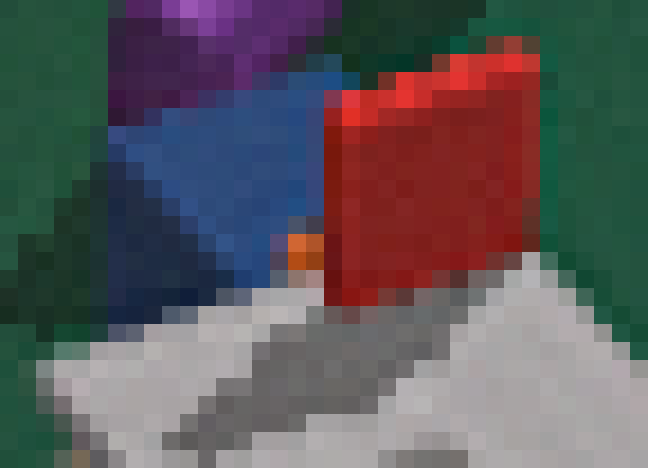

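```bash
python3 - <<'E'
from h import *
where();print(r.finish_job())
E
```

```text
t 15.65 cradle mm [140.4 230.8 143.7] tilt -1.56 y.xc -1.0 y.zc 0.0012 F [0.  0.6 0.4] w 0.2 j [ 0.25  0.16 -0.58  1.98  0.1   1.05 -0.54]
the job is handed in; nothing more can be done
None
```

The job is done and was handed in at 15.65 s. The roller lies flat up in the Vs and the gate is home with the catch showing behind it. No verdict came back.

- **Roller:** It started about 88° from up, leaning away from the robot. I turned it with two grips on the sleeve, about 48° and then 37°, and released it while the gate was still open. Both cameras then put the flat at about +4° from straight up, inside the 10° limit. The white line read the same in the scene camera after the gate was shut.
- **Gate:** I pushed the red tab with the closed fingers, and the gate went over the flat without jamming. It travelled about 42 mm and then stopped hard: 6 mm more of commanded push raised the push force to about 22 N and moved it only 0.1 mm.
- **Catch:** The orange catch now shows directly behind the plate in the top view, and a corner of it shows beside the tab in the scene view. In the scene view the network did not find it, and in the top view it did so only weakly (p = 0.43). I judged that it is up from the pictures and did not test the lock by pulling the gate.
- **Rest of the bench:** The arm is clear and touching nothing. I kept away from the other things and they look unmoved in the pictures, but I did not measure them.

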